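Stand the fallen oil tin back in its lane

ROBOT

A 6-joint arm with a two-finger parallel gripper is mounted at the origin on a cart in front of the work surface, level with it; the furniture and walls round the work are solid. World frame = base frame: x ahead of the robot, y to its left, z up, the work surface at z = 0. Lengths are in mm, angles in rad, forces in N, time in s.
With the tool pointing down it reaches from about 300 to 750 mm from the base axis. Payload 8.5 kg.
Tool frame: the origin (TCP) lies on the centre line of the jaws, within the pads' length; the fingertips stand 11 mm ahead of it and the grasp point (between the pads) lies 8 mm behind it; z points along the fingers, y is the line along which they close (so a half turn about z gives the same grasp; the last joint's range is limited). The gripper opens to 85 mm and grips with 20 to 120 N. Pads are 22 mm wide; open, the fingers measure 114 mm over their backs; the gripper's body (76 mm by 85 mm) begins 54 mm behind the grasp point. The pads swing forward as they close: fully open they stand 13 mm farther back than shut.
Start: joints at [-1.315, 0.381, 1.297, -0, 1.464, -0.215], TCP at [249.471, -490.148, 242.322] pointing down, gripper open.
Joint ranges: [-3.11, 3.11], [-0.89, 2.33], [0.22, 2.48], [-1.42, 4.56], [0.17, 2.85], [-2.88, 2.88]. Speed limits (rad/s): [2.39, 2.39, 3.14, 3.14, 3.14, 3.14].

INTERFACE

Orientations are given as a rotation vector (axis times angle).
In Python, from station import robot gives the robot as it stands.
- The arm moves only by the tool play_rows, never from a script. Its argument "moves" is a list of rows, each an object with "travel": the shift along the tool's x, y, z in m, a list of three; "rot": the turn, a rotation vector about the tool's x, y, z in degrees, a list of three. A call has 1 to 8 rows; each row shifts and turns the commanded pose from where the row before left it, along the tool's axes as they then stand; what a row does not reach is not made up. A row lasts 1/8 s, in which the tool goes at most 62.5 mm and 10.7 degrees, less where a joint would pass 70% of its speed; a pose out of reach is approached as far as the arm can. A call with a gripper value outside its range is refused whole. "claw" is the opening in per cent of the stroke, from 0 (shut) to 100 (fully open), set as the call begins (left out, the last holds). The fingers move at their own pace and stop on an object; "grip_force" is the grip in N (left out, the last holds). Time passes only in rows, so rows that do not move let the fingers close. It gives the time, the measured TCP pose, the force, the opening and the grip force at its end, in the units of the state.
- robot.get_obs(): the state, without advancing time (a new reading comes with each control period).
- robot.capture(name): name is "side" or "top"; returns the picture (384x512x3 uint8, red, green, blue); there is no depth.
- robot.camera_model(name): a dict with "K" (3x3 intrinsics, pixels), "R" (3x3) and "t" (3): a world point X has camera coordinates R X + t. Camera axes: x right, y down, z forward; pixel columns grow to the right and rows downward; lengths in mm; the calibration is good to about 2 mm. A picture is of the moment at which its call begins. camera_model takes no time and is no camera call.
- robot.hand_in(): hands the job in; it is judged then, once.
The state is a dict: "time_s": time; "qpos": joint angles; "dq": joint speeds; "joint_torque": joint torques, N m; "eef_pos": TCP position; "tcp_rot": TCP orientation; "force": force on the tool from outside, world axes, zero at the start; "moment": the same for the moment, N m; "grip_width": finger opening in mm; "gripper_force": force on a finger pad.
Only numpy, scipy, OpenCV 4.12 (cv2) and the standard library are available. Lean on these libraries where they do the work, as an engineer would, in place of code of your own. Each camera call takes 0.05 s, during which the arm holds its last target. There are 200 camera calls.

TASK

One of the two square oil tins has fallen over and lies on the bench. Stand it upright, cap up, in the middle of the gap in the wooden lane, between the other oil tin and the round nail tin, and leave these two standing where they are.

Things in the scene. Friction and masses are not known exactly. Their poses are not given: they have to be found in the camera images.
- tin_mid (a point): The fallen oil tin: rigid, closed, 50 x 50 mm square, 105 mm high with its cap, 0.3 kg. Its square body is 84 mm high with a paper band; the black cap is 28 mm across. It lies flat on a side on the bench, cap pointing roughly towards the robot. The point is its centre, on its long axis 52.5 mm from its bottom, 25 mm above the bench. z runs along the long axis from bottom to cap.
- lane_gap (a point): The gap in the lane, a fixed straight plywood strip 330 x 100 mm, its floor 6 mm above the bench, with a lip along each long edge, 10 mm wide and 8 mm above the floor (80 mm clear between lips; open ends). The point lies on the floor's upper face, mid-lane, in the middle of the empty place. x runs across the lane, away from the robot; y along it, to the left; z up.
- twin_mid (a point): The standing oil tin, like the fallen one, in the lane about 105 mm to one side of the gap (left or right). The point is its centre, 52.5 mm above the lane's floor; z up towards its cap.
- nails_mid (a point): The nail tin: a plain grey round steel tin, a few nails showing at its wall, 68 mm across, 60 mm high, standing in the lane about 105 mm from the gap on the other side. The point is its centre, 30 mm above the lane's floor; z up.

How it is judged:
By the outcome, as a careful person would: the job done as asked, in the order asked, and still so for the second after the job is handed in, with the robot touching nothing.
It also fails if it takes over 38 s, if anything falls off the work surface, if the arm or the gripper's body presses on something with over 40 N, if the wrist force passes 120 N, or if a joint passes its speed limit or range.

## Working session

There is one attempt and no reset: what is moved stays moved. The work goes in short steps, Python scripts to look and compute and a tool call to move; the robot and the scene stay as the last step left them, time stands still between calls to the robot, and variables do not carry over. Pictures are saved under pics/ and viewed, at most 13 in all, crops included, and the job is handed in when it is done.

Besides the shell and the picture viewer there is one more tool, called after "Request:" as a command line: name --argument value ..., lists and objects as JSON in quotes. play_rows: Moves the arm, as the interface text tells. Its arguments: {"type":"object","properties":{"moves":{"type":"array"},"claw":{"type":"number"},"grip_force":{"type":"number"}},"required":["moves"]}

```bash
mkdir -p pics; python3 - <<'E'
from station import robot
import cv2,numpy as np
o=robot.get_obs(); print(o['time_s'],o['eef_pos'],o['tcp_rot'],o['grip_width'])
for n in('side','top'):
    cv2.imwrite(f'pics/{n}0.png',robot.capture(n)[:,:,::-1]); m=robot.camera_model(n); R=np.array(m['R']);print(n,np.array(m['K']).round(1).tolist(),R.round(3).tolist(),(-R.T@np.array(m['t'])).round(0))
E
```

```text
0.0 [ 249.40932038 -489.8790011   241.71359891] [-3.05350884e+00 -7.32380438e-01  6.76199041e-05] 85.16057221026429
side [[443.5, 0.0, 254.8], [0.0, 443.5, 192.5], [0.0, 0.0, 1.0]] [[-1.0, 0.03, 0.004], [0.014, 0.562, -0.827], [-0.027, -0.826, -0.563]] [ 605. 1031.  736.]
top [[359.8, 0.0, 259.0], [0.0, 359.8, 186.4], [0.0, 0.0, 1.0]] [[-0.017, -1.0, 0.023], [-0.984, 0.013, -0.176], [0.175, -0.025, -0.984]] [426.  50. 917.]
```

View pics/side0.png

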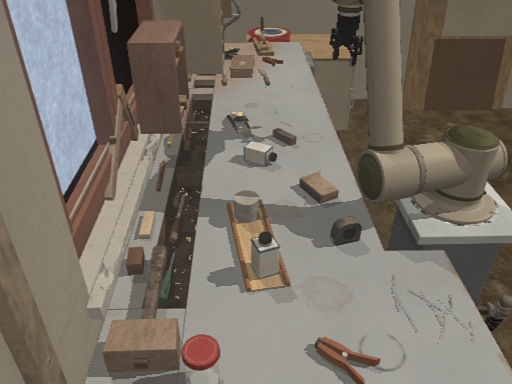

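View pics/top0.png

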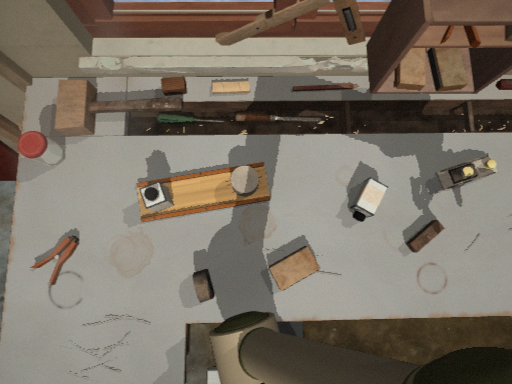

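The side view shows the fallen tin at about (262,154) with its cap at (272,156). The lane runs from (245,205) to (265,285), with the twin at (264,255) and the nail tin at (247,207). In the top view the fallen tin is at (370,197) with its cap at (359,213). The lane spans x 137–270, the twin's cap is at (152,193) and the nail tin at (244,179).

```bash
cat > h.py <<'E'
import numpy as np,cv2
def ray(m,u,v):
    R=np.array(m['R']);c=-R.T@np.array(m['t']);return c,R.T@np.linalg.inv(np.array(m['K']))@np.array([u,v,1.])
def onz(m,u,v,z):
    c,d=ray(m,u,v);return c+d*(z-c[2])/d[2]
def proj(m,X):
    p=np.array(m['K'])@(np.array(m['R'])@np.array(X)+np.array(m['t']));return p[:2]/p[2]
E
python3 - <<'E'
import cv2,numpy as np
from h import *
from station import robot
t=cv2.imread('pics/top0.png');s=cv2.imread('pics/side0.png')
a=cv2.resize(t[150:235,130:275],None,fx=5,fy=5,interpolation=cv2.INTER_CUBIC)   # lane 725x425
cv2.imwrite('pics/a.png',a)
b=cv2.resize(t[170:230,340:400],None,fx=9,fy=9,interpolation=cv2.INTER_CUBIC)
cv2.imwrite('pics/b.png',b)
c=cv2.resize(s[180:295,215:305],None,fx=5,fy=5,interpolation=cv2.INTER_CUBIC)
cv2.imwrite('pics/c.png',c)
m=robot.camera_model('top')
# lane mask by saturation
hsv=cv2.cvtColor(t,cv2.COLOR_BGR2HSV)
mk=((hsv[:,:,1]>90)&(hsv[:,:,0]<28)&(hsv[:,:,2]>60)).astype(np.uint8)
mk[:155]=0;mk[230:]=0;mk[:,:130]=0;mk[:,280:]=0
mk=cv2.morphologyEx(mk,cv2.MORPH_OPEN,np.ones((2,2)))
r=cv2.minAreaRect(cv2.findNonZero(mk));bx=cv2.boxPoints(r);print('lane px',bx.round(1).tolist())
P=np.array([onz(m,*p,14)[:2] for p in bx]);print('lane corners',P.round(1).tolist(),'ctr',P.mean(0).round(1))
g=hsv
mk=((g[:,:,2]>165)&(g[:,:,1]<70)).astype(np.uint8)
n,l,st,ce=cv2.connectedComponentsWithStats(mk)
for i in range(1,n):
    if st[i,4]>60 and 140<ce[i][1]<300:
        r=cv2.minAreaRect(cv2.findNonZero((l==i).astype(np.uint8)));print(st[i],ce[i].round(1),np.round(cv2.boxPoints(r),1).tolist(),[onz(m,*p,50)[:2].round(0).tolist() for p in cv2.boxPoints(r)])
E
```

```text
lane px [[135.5, 183.89999389648438], [264.29998779296875, 161.89999389648438], [271.0, 200.8000030517578], [142.10000610351562, 222.89999389648438]]
lane corners [[597.3, 339.9], [651.0, 12.1], [549.5, -2.8], [498.6, 319.2]] ctr [574.1 167.1]
[207 135  39  31 416] [224.6 148.6] [[207.0, 135.0], [245.0, 135.0], [245.0, 165.0], [207.0, 165.0]] [[713.0, 156.0], [712.0, 61.0], [635.0, 62.0], [636.0, 155.0]]
[315 134  75  51 932] [353. 155.] [[315.0, 135.0], [378.29998779296875, 121.5999984741211], [389.1000061035156, 172.60000610351562], [325.79998779296875, 186.0]] [[710.0, -116.0], [744.0, -279.0], [611.0, -296.0], [579.0, -136.0]]
[189 136  22  11  66] [200.6 141.4] [[188.89999389648438, 140.60000610351562], [207.6999969482422, 134.89999389648438], [210.60000610351562, 144.3000030517578], [191.8000030517578, 150.10000610351562]] [[699.0, 201.0], [713.0, 154.0], [689.0, 147.0], [674.0, 193.0]]
[231 166  17  26 310] [239.3 177.7] [[229.10000610351562, 189.1999969482422], [233.0, 163.8000030517578], [247.60000610351562, 166.10000610351562], [243.6999969482422, 191.39999389648438]] [[575
[... 550 characters left out ...]
, -142.0], [452.0, -209.0], [385.0, -64.0]]
[357 179  31  35 596] [372.1 196.1] [[356.1000061035156, 204.0], [370.1000061035156, 178.3000030517578], [388.5, 188.39999389648438], [374.5, 214.10000610351562]] [[534.0, -209.0], [597.0, -248.0], [571.0, -292.0], [508.0, -252.0]]
[144 183  21  24 128] [155.6 197.7] [[139.89999389648438, 189.8000030517578], [158.1999969482422, 182.5], [164.89999389648438, 199.1999969482422], [146.60000610351562, 206.60000610351562]] [[576.0, 317.0], [593.0, 273.0], [552.0, 256.0], [535.0, 299.0]]
[ 274  273   95   46 2376] [320.4 297.9] [[274.0, 273.0], [368.0, 273.0], [368.0, 318.0], [274.0, 318.0]] [[373.0, -4.0], [369.0, -226.0], [268.0, -219.0], [272.0, -1.0]]
```

View pics/a.png

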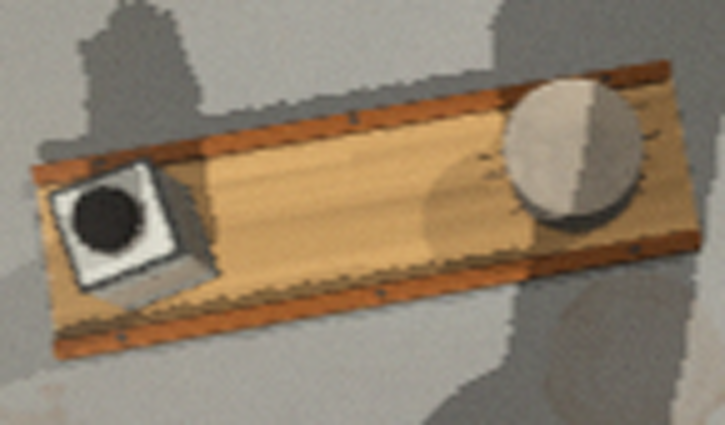

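View pics/b.png

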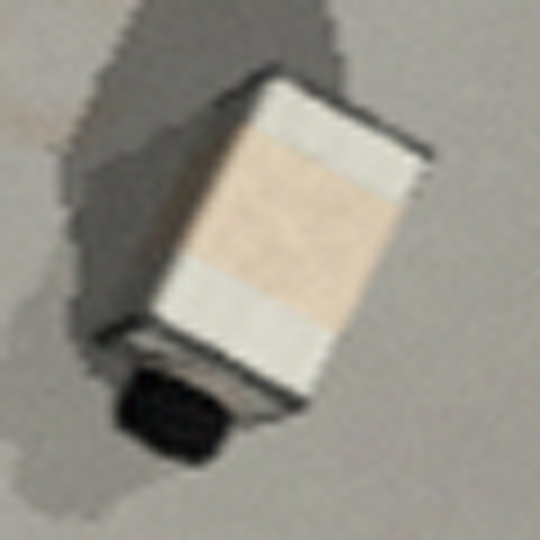

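View pics/c.png

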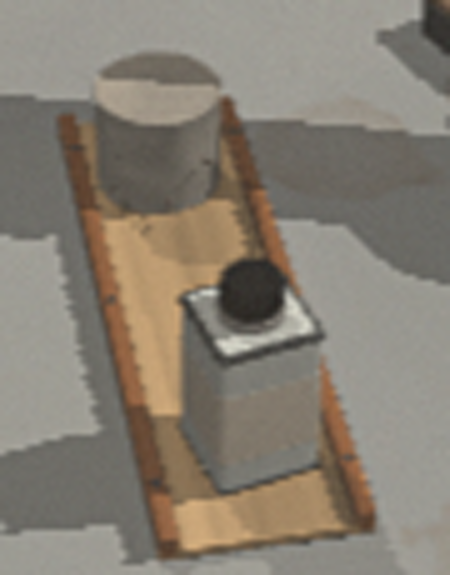

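Crops, converted back to full-picture pixels. Lane corners are about (136.6,183.6), (263.6,162.4), (270,199) and (141.4,221.4). The twin's cap is at (151.6,194) and the nail tin's lid at (244.6,179.6). The fallen tin's upper face has corners at (370.6,178.3), (388.3,187.2), (373.9,215.3) and (356.1,205.8), with the cap pointing down and left. Plan: grip it with the tool pitched 45° forward, lift, then roll 180° about the tool axis so the cap comes up.

```bash
cat >> h.py <<'E'
from scipy.spatial.transform import Rotation as Ro
def toolR(head,flip):   # tool pitched 45 deg forward, heading in deg; flip = rolled half turn
    h=np.radians(head);f=np.array([np.cos(h),np.sin(h),0]);u=np.array([0,0,1.])
    z=(f-u)/2**.5;x=(f+u)/2**.5
    if flip:x=-x
    return Ro.from_matrix(np.c_[x,np.cross(z,x),z])
def rel(o,p,R):         # needed shift (m, tool axes now) and turn (deg)
    A=Ro.from_rotvec(o['tcp_rot']);return (A.inv().apply(np.array(p)-o['eef_pos'])/1000).round(4),(A.inv()*R).as_rotvec(degrees=True).round(2)
E
python3 - <<'E'
from h import *
from station import robot
m=robot.camera_model('top');s=robot.camera_model('side')
sc=lambda x,y,f,ox,oy:((x+.5)/f-.5+ox,(y+.5)/f-.5+oy)
L=np.array([onz(m,*sc(x,y,5,130,150),14)[:2] for x,y in[(33,168),(668,62),(700,245),(57,357)]])
print('lane',L.round(1).tolist(),L.mean(0).round(1)); d=L[0]+L[3]-L[1]-L[2];print('yaw y',np.degrees(np.arctan2(-d[0],d[1])).round(2),[np.linalg.norm(L[i]-L[(i+1)%4]).round(1) for i in range(4)])
tw=onz(m,*sc(108,220,5,130,150),111);na=onz(m,*sc(573,148,5,130,150),66)
c2=sc(252,290,5,215,180);n2=sc(157,88,5,215,180)
print('twin',tw.round(1),onz(s,*c2,105).round(1),'nail',na.round(1),onz(s,*n2,66).round(1),'mid',((tw+na)/2).round(1))
T=np.array([onz(m,*sc(x,y,9,340,170),50)[:2] for x,y in[(270,70),(435,155),(307,410),(148,322)]])
print('tin',T.round(1).tolist(),[np.linalg.norm(T[i]-T[(i+1)%4]).round(1) for i in range(4)])
a=T[2]+T[3]-T[0]-T[1];a/=np.linalg.norm(a);b=T[0]-T[1]+T[3]-T[2]
print('cap dir',a,np.degrees(np.arctan2(a[1],a[0])),'perp chk',np.degrees(np.arctan2(b[1],b[0])))
C=T.mean(0);print('body ctr',C, 'side proj',proj(s,[*C,25]))
g=C+a*14;hd=np.degrees(np.arctan2(-a[1],-a[0]))
R=toolR(hd,0);z=R.as_matrix()[:,2];tcp=np.array([*g,30])+8*z
print('heading',hd,'grasp tcp',tcp, 'pre',tcp-100*z);print(rel(robot.get_obs(),tcp-100*z,R))
E
```

```text
lane [[599.2, 338.1], [650.7, 15.0], [555.1, 0.6], [503.2, 322.2]] [577. 169.]
yaw y 9.11 [np.float64(327.2), np.float64(96.7), np.float64(325.8), np.float64(97.2)]
twin [556.3 272.7 111. ] [558.  280.5 105. ] nail [595.7  63.7  66. ] [597.2  67.8  66. ] mid [576.  168.2  88.5]
tin [[599.7, -246.5], [575.3, -290.4], [505.9, -249.8], [530.4, -208.2]] [np.float64(50.2), np.float64(80.4), np.float64(48.4), np.float64(79.2)]
cap dir [-0.869355    0.49418811] 150.3837724721252 perp chk 60.27010161859015
body ctr [ 552.80444113 -248.71514003] side proj [258.25689102 152.27900382]
heading -29.616227527874823 grasp tcp [ 545.55128567 -244.59205661   24.34314575] pre [ 484.0786042  -209.64768035   95.05382387]
(array([ 0.3362, -0.1432,  0.147 ]), array([-22.25,  41.23,  53.53]))
```

Request:
play_rows --moves '[{"travel": [0, 0, 0], "rot": [-2.8, 5.15, 6.7]}, {"travel": [0, 0, 0], "rot": [-2.8, 5.15, 6.7]}, {"travel": [0, 0, 0], "rot": [-2.8, 5.15, 6.7]}, {"travel": [0, 0, 0], "rot": [-2.8, 5.15, 6.7]}, {"travel": [0, 0, 0], "rot": [-2.8, 5.15, 6.7]}, {"travel": [0, 0, 0], "rot": [-2.8, 5.15, 6.7]}, {"travel": [0, 0, 0], "rot": [-2.8, 5.15, 6.7]}, {"travel": [0, 0, 0], "rot": [-2.8, 5.15, 6.7]}]' --claw 100 --grip_force 50

```text
time_s: 1.1
eef_pos: [249.1, -490.2, 242.2]
tcp_rot: [2.636, -0.706, 1.098]
force: [0.6, -1.5, 0.9]
grip_width: 85.3
gripper_force: 0.0
```

```bash
cat > r.py <<'E'
import sys
from h import *
from station import robot
# usage: heading flip x y z
h,f,x,y,z=map(float,sys.argv[1:6]);o=robot.get_obs()
print(o['time_s'],'q',np.round(o['qpos'],2),'p',o['eef_pos'].round(1),'F',np.round(o['force'],1),'w',round(o['grip_width'],1))
A=Ro.from_rotvec(o['tcp_rot']);print('tool x,y,z\n',A.as_matrix().T.round(3))
t,r=rel(o,[x,y,z],toolR(h,f));print('travel now-frame',t,'target-frame',(toolR(h,f).inv().apply(np.array([x,y,z])-o['eef_pos'])/1000).round(4),'rot',r)
E
python3 r.py -29.6 0 484 -209.6 95
```

```text
1.1 q [-1.62  0.22  1.77  0.89  0.95  0.  ] p [ 249.1 -490.2  242.2] F [ 0.6 -1.5  0.9] w 85.3
tool x,y,z
 [[ 0.61  -0.352  0.71 ]
 [-0.5   -0.866  0.001]
 [ 0.615 -0.355 -0.704]]
travel now-frame [-0.0598 -0.3605  0.1483] target-frame [-0.0576 -0.3599  0.1505] rot [ 0.31 -0.23 -0.25]
```

Request:
play_rows --moves '[{"travel": [-0.0074, -0.045, 0.0186], "rot": [0, 0, 0]}, {"travel": [-0.0074, -0.045, 0.0186], "rot": [0, 0, 0]}, {"travel": [-0.0074, -0.045, 0.0186], "rot": [0, 0, 0]}, {"travel": [-0.0074, -0.045, 0.0186], "rot": [0, 0, 0]}, {"travel": [-0.0074, -0.045, 0.0186], "rot": [0, 0, 0]}, {"travel": [-0.0074, -0.045, 0.0186], "rot": [0, 0, 0]}, {"travel": [-0.0074, -0.045, 0.0186], "rot": [0, 0, 0]}, {"travel": [-0.0074, -0.045, 0.0186], "rot": [0, 0, 0]}]'

```text
time_s: 2.1
eef_pos: [465.2, -236.8, 110.2]
tcp_rot: [2.633, -0.695, 1.112]
force: [0.7, -1.1, -0.9]
grip_width: 85.3
gripper_force: 0.0
```

```bash
python3 r.py -29.6 0 545.5 -244.6 24.5; python3 -c "
from station import robot;import cv2
cv2.imwrite('pics/d.png',cv2.resize(robot.capture('side')[60:260,200:400,::-1],None,fx=3,fy=3))"
```

```text
2.1 q [-0.79  0.39  2.13  2.24  0.25 -0.88] p [ 465.2 -236.8  110.2] F [ 0.7 -1.1 -0.9] w 85.3
tool x,y,z
 [[ 0.606 -0.344  0.717]
 [-0.494 -0.869  0.001]
 [ 0.623 -0.355 -0.697]]
travel now-frame [-0.0101 -0.0329  0.1125] target-frame [-0.0085 -0.0329  0.1127] rot [ 0.04 -0.81  0.03]
```

View pics/d.png

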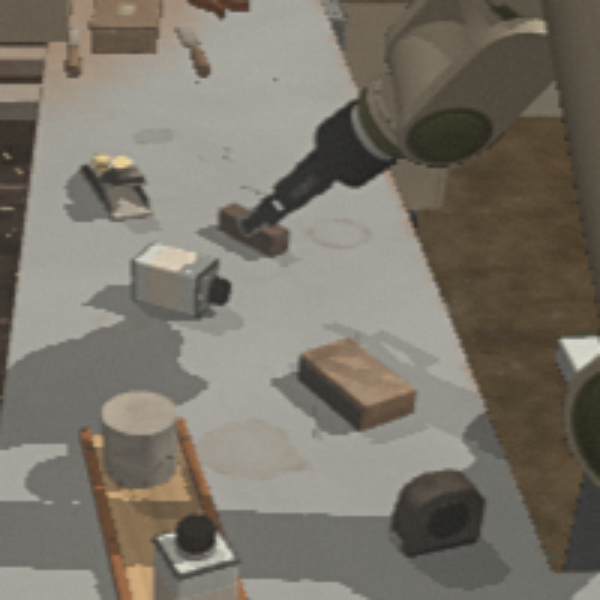

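The side crop shows the open gripper above the bench, behind and right of the tin (tin at crop (175,280), fingertips at (255,225)), and it is clear of everything. The wrist is close to its singularity (q5 = 0.25), so I'll fit a small kinematic model to choose the pitch and the roll direction.

```bash
cat > fk.py <<'E'
import numpy as np
from scipy.optimize import least_squares
from scipy.spatial.transform import Rotation as Ro
def ori(q,c): return Ro.from_euler('z',q[0])*Ro.from_euler('y',q[1]+q[2])*Ro.from_euler('z',q[3])*Ro.from_euler('y',q[4])*Ro.from_euler('z',q[5]+c)
def fk(q,p):
    d1,lat,L1,L2,L6,a3=p;s=q[1]+q[2]
    w=np.array([L1*np.sin(q[1])+L2*np.sin(s)+a3*np.cos(s),lat,d1+L1*np.cos(q[1])+L2*np.cos(s)-a3*np.sin(s)])
    R=ori(q,np.pi/2);return Ro.from_euler('z',q[0]).apply(w)+R.as_matrix()[:,2]*L6,R
Q=[[-1.315,.381,1.297,0,1.464,-.215]];P=[[249.471,-490.148,242.322]]
E
python3 - <<'E'
from fk import *
from station import robot
o=robot.get_obs();q=o['qpos'];print(q.round(4).tolist(),o['eef_pos'].round(2).tolist(),o['tcp_rot'].round(4).tolist())
for c in(0,np.pi/2,-np.pi/2,np.pi):print(c,np.degrees((ori(q,c).inv()*Ro.from_rotvec(o['tcp_rot'])).magnitude()))
Q+=[[-1.62,.22,1.77,.89,.95,0.],list(q)];P+=[[249.1,-490.2,242.2],o['eef_pos']]
f=lambda p:np.concatenate([fk(a,p)[0]-b for a,b in zip(Q,P)]+[[.02*p[5]]])
r=least_squares(f,[200,117,400,380,250,0]);print(r.x.round(1),r.fun.round(1))
E
```

```text
[-0.7892, 0.3915, 2.13, 2.2529, 0.2511, -0.8879] [465.92, -235.19, 109.35] [2.6335, -0.6991, 1.1129]
0 90.0
1.5707963267948966 1.7127811137784224e-14
-1.5707963267948966 180.0
3.141592653589793 90.00000000000001
[135.8 117.1 532.3 352.9 247.4 103. ] [-0.2 -0.4  0.   0.6  0.9  1.1 -0.2 -0.2 -1.1  2.1]
```

```bash
cat >> fk.py <<'E'
PM=[135.8,117.1,532.3,352.9,247.4,103.]
LO=np.array([-3.11,-.89,.22,-1.42,.17,-2.88]);HI=np.array([3.11,2.33,2.48,4.56,2.85,2.88])
def toolRp(head,flip,pit):
    h=np.radians(head);p=np.radians(pit);f=np.array([np.cos(h),np.sin(h),0]);u=np.array([0,0,1.])
    z=np.cos(p)*f-np.sin(p)*u;x=np.sin(p)*f+np.cos(p)*u
    if flip:x=-x
    return Ro.from_matrix(np.c_[x,np.cross(z,x),z])
def ik(pos,R,seeds):
    S=[]
    for s in seeds:
        g=lambda q:np.concatenate([(fk(q,PM)[0]-pos)/100,(fk(q,PM)[1].inv()*R).as_rotvec()*3])
        r=least_squares(g,np.clip(s,LO+.01,HI-.01),bounds=(LO,HI))
        if r.cost<1e-5 and not any(np.abs(r.x-t).max()<.05 for t in S):S.append(r.x)
    return S
E
python3 - <<'E'
from fk import *
sd=[[a,.7,1.8,d,.5,f] for a in(-.6,.1) for d in(-1,0,1,2,3.1,4.2) for f in(-2.,-1,0,1,2.)]
for pit in(40,45,50):
  for nm,h,fl,pt,gp,b in(('grasp',-29.6,0,pit,[540.6,-241.8,30],0),('lift',-29.6,0,pit,[540.6,-241.8,150],0),('liftflip',-29.6,1,90-pit,[540.6,-241.8,150],0),('place',9.1,1,90-pit,[576.5,168.6,62],0)):
    R=toolRp(h,fl,pt);t=np.array(gp)+8*R.as_matrix()[:,2]
    print(pit,nm,[x.round(2).tolist() for x in ik(t,R,sd)])
E
```

```text
40 grasp [[-0.67, 0.69, 2.02, 2.87, 0.45, -1.42]]
40 lift []
40 liftflip [[-0.66, 0.39, 1.82, 0.37, 0.25, -2.04]]
40 place []
45 grasp [[-0.66, 0.66, 1.97, 2.77, 0.29, -1.32]]
45 lift []
45 liftflip []
45 place [[0.06, 0.59, 1.93, 2.73, 0.18, 1.9]]
50 grasp []
50 lift [[-0.66, 0.39, 1.82, 0.37, 0.25, 1.1]]
50 liftflip []
50 place [[0.06, 0.61, 1.98, 2.9, 0.33, 1.74]]
```

```bash
cat > path.py <<'E'
from fk import *
import sys
def run(al,q0,wps,verbose=1):
    q=np.array(q0);out=[]
    for nm,h,roll,pt,gp in wps:
        R=toolRp(h,0,pt)*Ro.from_euler('z',roll,degrees=True);t=np.array(gp)+8*R.as_matrix()[:,2]
        g=lambda q:np.concatenate([(fk(q,PM)[0]-t)/100,(fk(q,PM)[1].inv()*R).as_rotvec()*3])
        b=None
        for k in range(6):
            r=least_squares(g,np.clip(q+(k>0)*np.random.default_rng(k).normal(0,.15,6),LO+.01,HI-.01),bounds=(LO,HI))
            if b is None or r.cost<b.cost-1e-6:b=r
        q=b.x
        if verbose:print(al,nm,q.round(2).tolist(),'err',round(float(np.sqrt(2*b.cost)),4))
E
python3 - <<'E'
from path import *
q0=[-.66,.66,1.97,2.77,.29,-1.32]
for al in(43,46,49):
    f=90-al
    w=[('grasp',-29.6,0,al,[540.6,-241.8,30]),('lift',-29.6,0,al,[510,-225,85])]
    w+=[('roll',-29.6+(i>0)*4,i*45,al+(f-al)*i/4,[490,-215,90]) for i in range(5)]
    w+=[('c1',-10,180,f,[500,0,90]),('c2',14,180,f,[500,156,90]),('in',14,180,f,[576,168,90]),('down',14,180,f,[576,168,62]),('down9',9.1,180,f,[576,168,62])]
    run(al,q0,w)
E
```

```text
43 grasp [-0.66, 0.67, 1.99, 2.82, 0.35, -1.37] err 0.0
43 lift [-0.68, 0.51, 2.06, 2.67, 0.27, -1.23] err 0.0
43 roll [-0.69, 0.48, 2.11, 2.68, 0.29, -1.25] err 0.0
43 roll [-0.73, 0.47, 2.11, 2.39, 0.3, -0.26] err 0.0
43 roll [-0.72, 0.47, 2.1, 2.33, 0.27, 0.6] err 0.0
43 roll [-0.72, 0.46, 2.08, 2.25, 0.24, 1.47] err 0.0
43 roll [-0.72, 0.46, 2.07, 2.15, 0.22, 2.35] err 0.0
43 c1 [-0.27, 0.43, 2.16, 2.83, 0.21, 1.81] err 0.0
43 c2 [-0.0, 0.45, 2.1, 2.28, 0.22, 2.24] err 0.0
43 in [0.02, 0.52, 1.9, 1.7, 0.17, 2.84] err 0.0438
43 down [0.03, 0.58, 1.92, 2.14, 0.18, 2.41] err 0.0
43 down9 [0.05, 0.59, 1.93, 2.63, 0.17, 2.0] err 0.0729
46 grasp [-0.66, 0.65, 1.96, 2.74, 0.26, -1.28] err 0.0
46 lift [-0.68, 0.5, 2.03, 2.47, 0.18, -1.03] err 0.0
46 roll [-0.69, 0.46, 2.08, 2.51, 0.2, -1.07] err 0.0
46 roll [-0.72, 0.46, 2.09, 2.29, 0.26, -0.15] err 0.0
46 roll [-0.72, 0.47, 2.1, 2.33, 0.27, 0.6] err 0.0
46 roll [-0.72, 0.47, 2.1, 2.36, 0.28, 1.35] err 0.0
46 roll [-0.73, 0.47, 2.11, 2.39, 0.3, 2.1] err 0.0
46 c1 [-0.27, 0.45, 2.19, 2.91, 0.31, 1.72] err 0.0
46 c2 [-0.01, 0.46, 2.14, 2.5, 0.3, 2.02] err 0.0
46 in [0.02, 0.53, 1.93, 2.16, 0.19, 2.39] err 0.0
46 down [0.02, 0.59, 1.95, 2.44, 0.25, 2.11] err 0.0
46 down9 [0.06, 0.59, 1.94, 2.78, 0.21, 1.85] err 0.0
49 grasp [-0.66, 0.64, 1.94, 2.56, 0.17, -1.11] err 0.0011
49 lift [-0.69, 0.49, 2.02, 2.18, 0.17, -0.75] err 0.1015
49 roll [-0.7, 0.46, 2.07, 2.23, 0.17, -0.8] err 0.0681
49 roll [-0.72, 0.46, 2.07, 2.15, 0.22, -0.0] err 0.0
49 roll [-0.72, 0.47, 2.1, 2.33, 0.27, 0.6] err 0.0
49 roll [-0.73, 0.48, 2.12, 2.45, 0.32, 1.26] err 0.0
49 roll [-0.73, 0.49, 2.14, 2.54, 0.38, 1.95] err 0.0
49 c1 [-0.27, 0.47, 2.22, 2.96, 0.41, 1.68] err 0.0
49 c2 [-0.01, 0.48, 2.17, 2.62, 0.4, 1.89] err 0.0
49 in [0.02, 0.54, 1.96, 2.43, 0.26, 2.11] err 0.0
49 down [0.02, 0.61, 1.98, 2.59, 0.33, 1.95] err 0.0
49 down9 [0.06, 0.61, 1.97, 2.88, 0.3, 1.76] err 0.0
```

```bash
cat > r.py <<'E'
import sys
from fk import *
from station import robot
# usage: heading roll pitch gx gy gz (grasp point)
h,ro,p,x,y,z=map(float,sys.argv[1:7]);o=robot.get_obs()
R=toolRp(h,0,p)*Ro.from_euler('z',ro,degrees=True);t=np.array([x,y,z])+8*R.as_matrix()[:,2]
A=Ro.from_rotvec(o['tcp_rot']);d=t-o['eef_pos'];M=A.as_matrix()
print(o['time_s'],'q',np.round(o['qpos'],2),'gp',(o['eef_pos']-8*M[:,2]).round(1),'head',np.degrees(np.arctan2(M[1,2],M[0,2])).round(1),'F',np.round(o['force'],1),'w',round(o['grip_width'],1))
print('travel now',(A.inv().apply(d)).round(1),'in target frame',R.inv().apply(d).round(1),'world',d.round(1),'rot',(A.inv()*R).as_rotvec(degrees=True).round(2))
E
python3 r.py -29.6 0 46 540.6 -241.8 30
```

```text
2.15 q [-0.79  0.39  2.13  2.25  0.25 -0.89] gp [ 460.9 -232.4  114.9] head -29.6 F [-2.1  0.5 -0.8] w 85.3
travel now [ -9.7 -31.1 112.2] in target frame [ -6.1 -31.1 112.5] world [ 79.5  -9.4 -85.1] rot [ 0.01 -1.79 -0.13]
```

Request:
play_rows --moves '[{"travel": [-0.0015, -0.0078, 0.005], "rot": [0, -0.9, 0]}, {"travel": [-0.0015, -0.0078, 0.005], "rot": [0, -0.9, 0]}, {"travel": [-0.0015, -0.0078, 0.01], "rot": [0, 0, 0]}, {"travel": [-0.0015, -0.0078, 0.01], "rot": [0, 0, 0]}, {"travel": [0, 0, 0.015], "rot": [0, 0, 0]}, {"travel": [0, 0, 0.01], "rot": [0, 0, 0]}, {"travel": [0, 0, 0], "rot": [0, 0, 0]}]'

```text
time_s: 3.02
eef_pos: [509.8, -228.2, 67.0]
tcp_rot: [2.655, -0.703, 1.073]
force: [-0.7, 0.2, 1.1]
grip_width: 85.4
gripper_force: 0.0
```

```bash
python3 r.py -29.6 0 46 540.6 -241.8 30;  python3 -c "
from station import robot;import cv2
cv2.imwrite('pics/e.png',cv2.resize(robot.capture('top')[150:270,300:430,::-1],None,fx=5,fy=5))"
```

```text
3.025 q [-0.69  0.52  2.05  2.6   0.23 -1.16] gp [ 505.  -225.4   72.7] head -29.7 F [-0.7  0.2  1.1] w 85.4
travel now [-1.6 -3.4 57.9] in target frame [-1.6 -3.4 57.9] world [ 35.6 -16.4 -42.7] rot [ 0.09 -0.04 -0.01]
```

View pics/e.png

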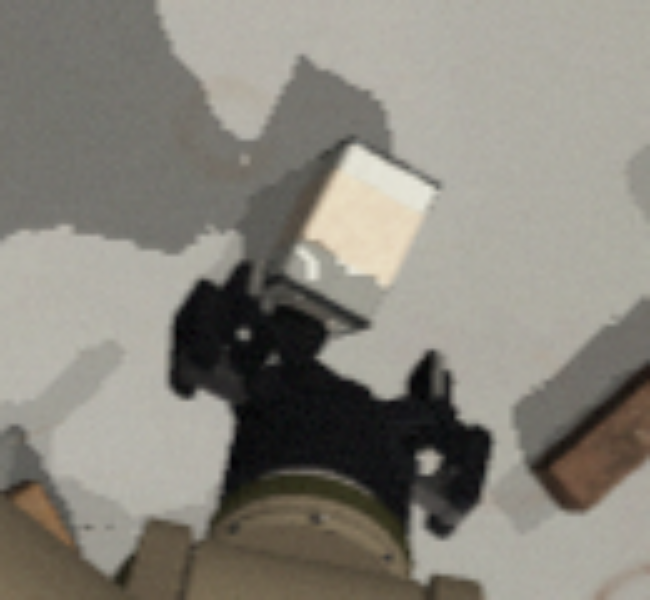

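The top crop shows the open jaws straddling the cap end, left tip at (245,268) and right tip at (435,355), a few mm too far right. I'll shift about 5 mm left while going in.

Request:
play_rows --moves '[{"travel": [-0.0008, -0.0025, 0.005], "rot": [0, 0, 0]}, {"travel": [-0.0008, -0.0025, 0.007], "rot": [0, 0, 0]}, {"travel": [0, 0, 0.011], "rot": [0, 0, 0]}, {"travel": [0, 0, 0.012], "rot": [0, 0, 0]}, {"travel": [0, 0, 0.011], "rot": [0, 0, 0]}, {"travel": [0, 0, 0.008], "rot": [0, 0, 0]}, {"travel": [0, 0, 0.004], "rot": [0, 0, 0]}, {"travel": [0, 0, 0], "rot": [0, 0, 0]}]'

```text
time_s: 4.08
eef_pos: [546.2, -242.9, 24.3]
tcp_rot: [2.655, -0.702, 1.074]
force: [-0.4, 0.3, 0.2]
grip_width: 85.4
gripper_force: 0.0
```

```bash
python3 r.py -29.6 0 46 540.6 -241.8 30;  python3 -c "
from station import robot;import cv2
a=cv2.resize(robot.capture('top')[150:250,320:420,::-1],None,fx=4,fy=4);b=cv2.resize(robot.capture('side')[100:200,220:320,::-1],None,fx=4,fy=4)
cv2.imwrite('pics/f.png',cv2.hconcat([a,b]))"
```

```text
4.075 q [-0.66  0.65  1.97  2.76  0.26 -1.3 ] gp [ 541.4 -240.1   30.1] head -29.7 F [-0.4  0.3  0.2] w 85.4
travel now [0.  1.9 0.2] in target frame [0.  1.9 0.2] world [-0.8 -1.7 -0.1] rot [ 0.07 -0.06  0.  ]
```

View pics/f.png

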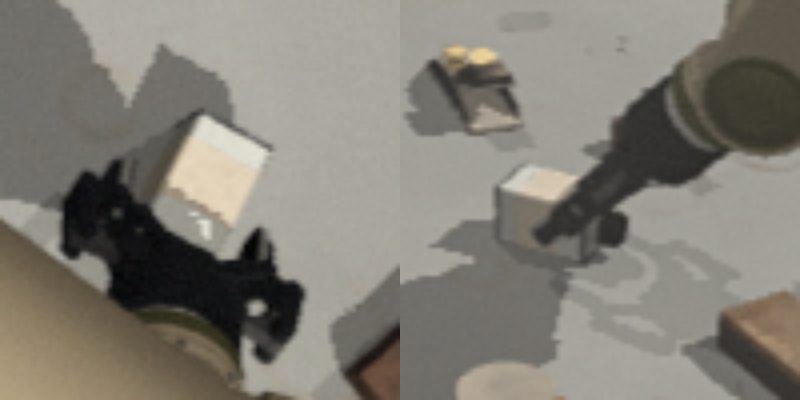

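The jaws straddle the tin at its cap half: tips at (110,165) and (262,235) in the left panel, and the finger over the flank at (545,235) in the right. Closing now.

Request:
play_rows --moves '[{"travel": [0, 0, 0], "rot": [0, 0, 0]}, {"travel": [0, 0, 0], "rot": [0, 0, 0]}, {"travel": [0, 0, 0], "rot": [0, 0, 0]}, {"travel": [0, 0, 0], "rot": [0, 0, 0]}, {"travel": [0, 0, 0], "rot": [0, 0, 0]}, {"travel": [0, 0, 0], "rot": [0, 0, 0]}, {"travel": [0, 0, 0], "rot": [0, 0, 0]}, {"travel": [0, 0, 0], "rot": [0, 0, 0]}]' --claw 30 --grip_force 60

```text
time_s: 5.18
eef_pos: [546.3, -242.9, 24.9]
tcp_rot: [2.654, -0.702, 1.075]
force: [-1.8, 2.0, 5.7]
grip_width: 49.7
gripper_force: 62.1
```

```bash
python3 r.py -25.6 0 46 500 -218 95
```

```text
5.175 q [-0.66  0.65  1.97  2.76  0.26 -1.3 ] gp [ 541.5 -240.1   30.6] head -29.7 F [-1.8  2.   5.7] w 49.7
travel now [ 11.1   1.  -78.9] in target frame [ 11.   -2.4 -78.9] world [-41.3  22.5  64.4] rot [ 2.85 -0.11 -2.86]
```

Request:
play_rows --moves '[{"travel": [0.002, 0, -0.005], "rot": [0, 0, 0]}, {"travel": [0.0015, 0, -0.009], "rot": [0.5, 0, -0.5]}, {"travel": [0.0015, 0, -0.013], "rot": [0.5, 0, -0.5]}, {"travel": [0.0015, 0, -0.013], "rot": [0.5, 0, -0.5]}, {"travel": [0.0015, 0, -0.013], "rot": [0.5, 0, -0.5]}, {"travel": [0.0015, 0, -0.013], "rot": [0.5, 0, -0.5]}, {"travel": [0.0015, 0, -0.009], "rot": [0.4, 0, -0.4]}, {"travel": [0, 0, -0.004], "rot": [0, 0, 0]}]'

```text
time_s: 6.18
eef_pos: [504.1, -220.8, 89.1]
tcp_rot: [2.699, -0.612, 1.092]
force: [0.0, 0.5, -3.2]
grip_width: 49.4
gripper_force: 62.1
```

```bash
python3 r.py -25.6 0 46 500 -218 95
```

```text
6.175 q [-0.71  0.46  2.06  2.17  0.22 -0.8 ] gp [ 499.1 -218.4   94.9] head -25.6 F [ 0.   0.5 -3.2] w 49.4
travel now [ 0.5 -0.7  0.3] in target frame [ 0.5 -0.7  0.3] world [0.9 0.4 0.1] rot [-0.01 -0.04  0.03]
```

Request:
play_rows --moves '[{"travel": [0, 0, 0], "rot": [0, 0, 5]}, {"travel": [0, 0, 0], "rot": [0, 0, 10]}, {"travel": [0, 0, 0], "rot": [0, 0, 10]}, {"travel": [0, 0, 0], "rot": [0, 0, 10]}, {"travel": [0, 0, 0], "rot": [0, 0, 10]}, {"travel": [0, 0, 0], "rot": [0, 0, 10]}, {"travel": [0, 0, 0], "rot": [0, 0, 10]}, {"travel": [0, 0, 0], "rot": [0, 0, 10]}]'

```text
time_s: 7.18
eef_pos: [504.4, -220.8, 88.5]
tcp_rot: [-1.689, 2.045, -0.972]
force: [-0.5, -0.4, -1.9]
grip_width: 49.7
gripper_force: 61.9
```

Request:
play_rows --moves '[{"travel": [0, 0, 0], "rot": [0, 0, 10]}, {"travel": [0, 0, 0], "rot": [0, 0, 10]}, {"travel": [0, 0, 0], "rot": [0, 0, 10]}, {"travel": [0, 0, 0], "rot": [0, 0, 10]}, {"travel": [0, 0, 0], "rot": [0, 0, 10]}, {"travel": [0, 0, 0], "rot": [0, 0, 10]}, {"travel": [0, 0, 0], "rot": [0, 0, 10]}, {"travel": [0, 0, 0], "rot": [0, 0, 10]}]'

```text
time_s: 8.18
eef_pos: [504.4, -220.8, 88.5]
tcp_rot: [0.019, 2.414, -0.414]
force: [-0.3, -0.0, -2.4]
grip_width: 49.5
gripper_force: 61.9
```

```bash
python3 r.py -25.6 180 44 480 -208 95;python3 r.py -10 180 44 490 -40 95;python3 r.py 14 180 44 500 156 95; python3 -c "
from station import robot;import cv2
cv2.imwrite('pics/g.png',cv2.resize(robot.capture('side')[80:220,200:360,::-1],None,fx=4,fy=4))"
```

```text
8.175 q [-0.71  0.46  2.06  2.17  0.22  1.91] gp [ 499.4 -218.4   94.3] head -25.6 F [-0.3 -0.  -2.4] w 49.5
travel now [ 13.3   7.2 -15.8] in target frame [ 14.5   1.  -16.3] world [-19.2  10.3   0.9] rot [ 0.46 -1.95 24.68]
8.175 q [-0.71  0.46  2.06  2.17  0.22  1.91] gp [ 499.4 -218.4   94.3] head -25.6 F [-0.3 -0.  -2.4] w 49.5
travel now [-10.8 169.3 -60. ] in target frame [ 27.  175.5 -29.3] world [ -8.8 179.8   0.9] rot [-10.34  -4.28  13.58]
8.175 q [-0.71  0.46  2.06  2.17  0.22  1.91] gp [ 499.4 -218.4   94.3] head -25.6 F [-0.3 -0.  -2.4] w 49.5
travel now [ -37.1  358.9 -113.3] in target frame [-65.  366.7  66. ] world [  1.1 378.2   0.9] rot [-26.66  -7.76  -3.8 ]
```

View pics/g.png

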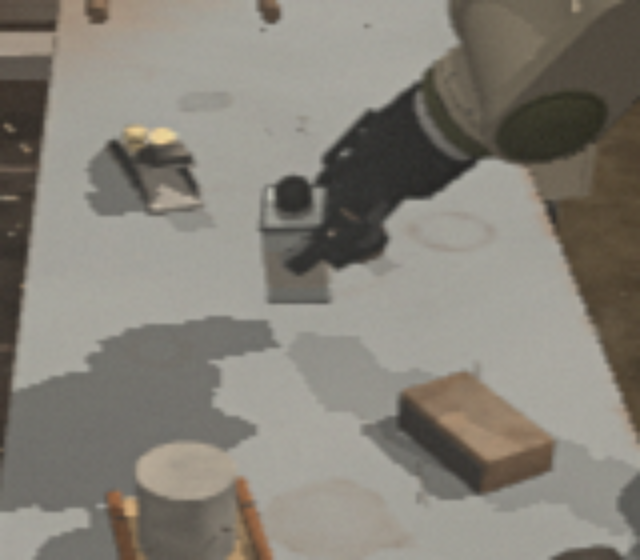

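The side crop shows the held tin almost upright, cap at (293,195). The remaining roll is about 25°.

Request:
play_rows --moves '[{"travel": [0, 0, 0], "rot": [0.15, -0.65, 8.2]}, {"travel": [0, 0, 0], "rot": [0.15, -0.65, 8.2]}, {"travel": [0, 0, 0], "rot": [0.15, -0.65, 8.2]}, {"travel": [0.007, 0, -0.008], "rot": [0, 0, 0]}, {"travel": [0.007, 0, -0.008], "rot": [0, 0, 0]}, {"travel": [0, 0, 0], "rot": [0, 0, 0]}]'

```text
time_s: 8.98
eef_pos: [484.5, -211.3, 89.9]
tcp_rot: [0.51, 2.294, -0.225]
force: [0.2, -0.6, -2.3]
grip_width: 49.1
gripper_force: 62.1
```

```bash
python3 r.py 14 180 44 490 153 95; python3 r.py -2 180 44 485 0 95
```

```text
8.975 q [-0.73  0.45  2.14  2.39  0.31  2.08] gp [ 479.4 -208.9   95.4] head -25.6 F [ 0.2 -0.6 -2.3] w 49.1
travel now [ 100.1  335.6 -106.1] in target frame [-68.6 352.2  71.6] world [ 11.  365.7  -0.4] rot [-28.45  -0.13 -27.  ]
8.975 q [-0.73  0.45  2.14  2.39  0.31  2.08] gp [ 479.4 -208.9   95.4] head -25.6 F [ 0.2 -0.6 -2.3] w 49.1
travel now [ 58.  193.7 -61.2] in target frame [  1.1 211.2  -0.5] world [  6.2 211.1  -0.4] rot [-16.94  -0.08 -15.87]
```

Request:
play_rows --moves '[{"travel": [0.0045, 0.0227, -0.0047], "rot": [-1.94, 0, -1.84]}, {"travel": [0.0045, 0.0227, -0.0047], "rot": [-1.94, 0, -1.84]}, {"travel": [0.0045, 0.0227, -0.0047], "rot": [-1.94, 0, -1.84]}, {"travel": [0.0045, 0.0227, -0.0047], "rot": [-1.94, 0, -1.84]}, {"travel": [0.0045, 0.0227, -0.0047], "rot": [-1.94, 0, -1.84]}, {"travel": [0.0045, 0.0227, -0.0047], "rot": [-1.94, 0, -1.84]}, {"travel": [0.0045, 0.0227, -0.0047], "rot": [-1.94, 0, -1.84]}, {"travel": [0.0045, 0.0227, -0.0047], "rot": [-1.94, 0, -1.84]}]'

```text
time_s: 9.98
eef_pos: [484.9, -22.0, 89.5]
tcp_rot: [0.073, 2.338, -0.034]
force: [-0.0, -0.2, -2.6]
grip_width: 49.4
gripper_force: 62.4
```

```bash
python3 r.py 15 180 44 485 153 95
```

```text
9.975 q [-0.42  0.42  2.25  2.42  0.39  1.99] gp [479.2 -21.6  95.1] head -3.7 F [-0.  -0.2 -2.6] w 49.4
travel now [  3.7 176.5  -4.2] in target frame [-35.5 169.   36.9] world [ 5.700e+00  1.765e+02 -1.000e-01] rot [-13.48  -0.03 -12.88]
```

Request:
play_rows --moves '[{"travel": [-0.002, 0.0219, 0.0021], "rot": [-1.69, 0, -1.61]}, {"travel": [-0.002, 0.0219, 0.0021], "rot": [-1.69, 0, -1.61]}, {"travel": [-0.002, 0.0219, 0.0021], "rot": [-1.69, 0, -1.61]}, {"travel": [-0.002, 0.0219, 0.0021], "rot": [-1.69, 0, -1.61]}, {"travel": [-0.002, 0.0219, 0.0021], "rot": [-1.69, 0, -1.61]}, {"travel": [-0.002, 0.0219, 0.0021], "rot": [-1.69, 0, -1.61]}, {"travel": [-0.002, 0.0219, 0.0021], "rot": [-1.69, 0, -1.61]}, {"travel": [-0.002, 0.0219, 0.0021], "rot": [-1.69, 0, -1.61]}]'

```text
time_s: 10.98
eef_pos: [494.5, 153.6, 89.2]
tcp_rot: [-0.306, 2.323, 0.13]
force: [-0.3, -0.0, -1.8]
grip_width: 49.8
gripper_force: 62.4
```

```bash
python3 r.py 14 180 44 576 168.5 85; python3 -c "
from station import robot;import cv2
a=cv2.resize(robot.capture('top')[140:240,130:280,::-1],None,fx=2.6,fy=2.6);b=cv2.resize(robot.capture('side')[170:270,205:355,::-1],None,fx=2.6,fy=2.6)
cv2.imwrite('pics/i.png',cv2.vconcat([a,b]))"
```

```text
10.975 q [-0.03  0.44  2.17  2.43  0.32  2.05] gp [488.9 152.1  94.7] head 15.0 F [-0.3 -0.  -1.8] w 49.8
travel now [-54.4  -6.8  70.3] in target frame [-54.4  -5.3  70.4] world [87.1 16.3 -9.7] rot [ 0.75 -0.04  0.69]
```

View pics/i.png

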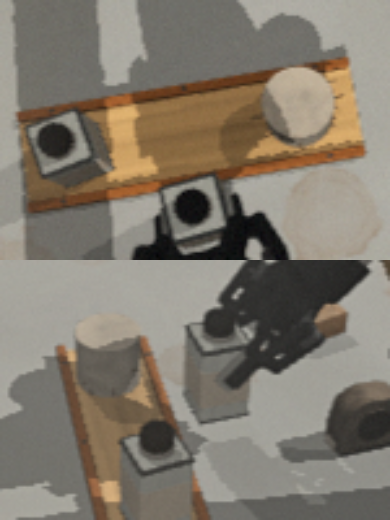

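The held tin is upright in front of the gap: cap at (192,208) in the upper panel, and vertical in the lower panel. I'll measure its cap against the grasp point.

```bash
python3 - <<'E'
from h import *
from station import robot
m=robot.camera_model('top');s=robot.camera_model('side')
def lsq(p,q):
    A=np.zeros((3,3));b=np.zeros(3)
    for mm,u in((m,p),(s,q)):
        c,d=ray(mm,*u);d/=np.linalg.norm(d);P=np.eye(3)-np.outer(d,d);A+=P;b+=P@c
    return np.linalg.solve(A,b)
def blob(n,x0,x1,y0,y1):
    im=robot.capture(n).max(2);k=(im<45).astype(np.uint8);k2=k*0;k2[y0:y1,x0:x1]=k[y0:y1,x0:x1]
    nn,l,st,ce=cv2.connectedComponentsWithStats(k2);return [(st[i].tolist(),ce[i].round(1).tolist()) for i in range(1,nn) if st[i,4]>20]
print(blob('top',192,216,208,232),blob('side',280,300,285-0 if 0 else 280-100,205))
u=(192.5/2.6-.5+130,208.5/2.6-.5+140);v=(216/2.6-.5+205,(312-260)/2.6-.5+170)
print('px',u,v,'plane',onz(m,*u,144),'two-view(cap top)',lsq(u,v), 'twin cap by same', lsq((56/2.6-.5+130,140/2.6-.5+140),(157/2.6-.5+205,(427-260)/2.6-.5+170)))
E
```

```text
[([197, 213, 13, 13, 133], [203.1, 219.3])] []
px (203.53846153846155, 219.69230769230768) (287.5769230769231, 189.5) plane [492.86031403 150.3006171  144.        ] two-view(cap top) [495.42094823 149.96849771 143.5206071 ] twin cap by same [557.50467558 273.29328986 109.90177013]
```

```bash
python3 r.py 13 180 44 571.3 170 82
```

```text
11.175 q [-0.03  0.44  2.17  2.43  0.32  2.05] gp [489.2 150.9  94.7] head 14.9 F [ 0.6 -0.8 -2.4] w 49.3
travel now [-49.5  -2.8  69.4] in target frame [-49.4  -0.   69.5] world [ 82.2  19.  -12.7] rot [ 1.37 -0.05  1.28]
```

Request:
play_rows --moves '[{"travel": [-0.005, 0, 0.007], "rot": [0, 0, 0]}, {"travel": [-0.0075, -0.0005, 0.0105], "rot": [0.3, 0, 0.3]}, {"travel": [-0.0075, -0.0005, 0.0105], "rot": [0.3, 0, 0.3]}, {"travel": [-0.0075, -0.0005, 0.0105], "rot": [0.4, 0, 0.3]}, {"travel": [-0.0075, -0.0005, 0.0105], "rot": [0.4, 0, 0.4]}, {"travel": [-0.0075, 0, 0.0105], "rot": [0, 0, 0]}, {"travel": [-0.007, 0, 0.01], "rot": [0, 0, 0]}, {"travel": [0, 0, 0], "rot": [0, 0, 0]}]'

```text
time_s: 12.18
eef_pos: [578.4, 170.1, 76.3]
tcp_rot: [-0.263, 2.327, 0.111]
force: [-0.5, 0.7, -1.3]
grip_width: 49.2
gripper_force: 62.6
```

```bash
python3 r.py 12 180 44 571.3 170 63
```

```text
12.175 q [0.03 0.55 1.94 2.37 0.2  2.2 ] gp [572.7 168.8  81.9] head 12.9 F [-0.5  0.7 -1.3] w 49.2
travel now [14.4  1.4 12.3] in target frame [14.4  1.4 12.3] world [ -1.4   1.1 -18.9] rot [ 0.62 -0.01  0.61]
```

Request:
play_rows --moves '[{"travel": [0.0035, 0.0003, 0.003], "rot": [0, 0, 0]}, {"travel": [0.0035, 0.0003, 0.003], "rot": [0, 0, 0]}, {"travel": [0.0035, 0.0003, 0.003], "rot": [0, 0, 0]}, {"travel": [0.0025, 0.0003, 0.002], "rot": [0.2, 0, 0.2]}, {"travel": [0.0014, 0, 0.0013], "rot": [0.2, 0, 0.2]}, {"travel": [0, 0, 0], "rot": [0.2, 0, 0.2]}, {"travel": [0, 0, 0], "rot": [0, 0, 0]}]'

```text
time_s: 13.05
eef_pos: [576.2, 170.9, 57.7]
tcp_rot: [-0.245, 2.329, 0.104]
force: [-0.1, -0.0, -2.2]
grip_width: 49.5
gripper_force: 62.6
```

```bash
python3 r.py 12 180 44 571.3 170 61
```

```text
13.05 q [0.04 0.59 1.96 2.59 0.24 1.99] gp [570.5 169.7  63.3] head 12.0 F [-0.1 -0.  -2.2] w 49.5
travel now [1.1 0.1 2.2] in target frame [1.1 0.1 2.2] world [ 0.8  0.3 -2.3] rot [ 0.03 -0.02  0.01]
```

Not touching yet, so I'll go down in small steps, watching the vertical force.

Request:
play_rows --moves '[{"travel": [0.0004, 0, 0.0008], "rot": [0, 0, 0]}, {"travel": [0.0004, 0, 0.0008], "rot": [0, 0, 0]}, {"travel": [0, 0, 0], "rot": [0, 0, 0]}]'

```text
time_s: 13.42
eef_pos: [577.1, 171.1, 56.8]
tcp_rot: [-0.245, 2.327, 0.105]
force: [-3.8, -0.3, 4.8]
grip_width: 48.7
gripper_force: 63.5
```

Request:
play_rows --moves '[{"travel": [0.0006, 0, 0.0005], "rot": [0, 0, 0]}, {"travel": [0, 0, 0], "rot": [0, 0, 0]}]'

```text
time_s: 13.68
eef_pos: [577.1, 171.1, 56.8]
tcp_rot: [-0.246, 2.325, 0.105]
force: [-7.3, -1.9, 12.8]
grip_width: 49.3
gripper_force: 64.2
```

Contact is confirmed at about 13 N upwards. Releasing gently.

Request:
play_rows --moves '[{"travel": [-0.0006, 0, -0.0005], "rot": [0, 0, 0]}, {"travel": [0, 0, 0], "rot": [0, 0, 0]}, {"travel": [0, 0, 0], "rot": [0, 0, 0]}, {"travel": [0, 0, 0], "rot": [0, 0, 0]}, {"travel": [0, 0, 0], "rot": [0, 0, 0]}, {"travel": [0, 0, 0], "rot": [0, 0, 0]}]' --claw 82

```text
time_s: 14.42
eef_pos: [576.8, 170.9, 55.9]
tcp_rot: [-0.245, 2.329, 0.104]
force: [-0.2, -0.2, -0.5]
grip_width: 70.1
gripper_force: 0.0
```

Request:
play_rows --moves '[{"travel": [0, 0, -0.003], "rot": [0, 0, 0]}, {"travel": [0, 0, -0.008], "rot": [0, 0, 0]}, {"travel": [0, 0, -0.015], "rot": [0, 0, 0]}, {"travel": [0, 0, -0.02], "rot": [0, 0, 0]}, {"travel": [0, 0, -0.02], "rot": [0, 0, 0]}, {"travel": [0, 0, -0.02], "rot": [0, 0, 0]}, {"travel": [0, 0, -0.015], "rot": [0, 0, 0]}, {"travel": [0, 0, 0], "rot": [0, 0, 0]}]'

```text
time_s: 15.42
eef_pos: [505.3, 155.7, 127.0]
tcp_rot: [-0.245, 2.327, 0.104]
force: [-0.0, -0.3, -0.1]
grip_width: 70.1
gripper_force: 0.0
```

```bash
python3 - <<'E'
from h import *
from station import robot
m=robot.camera_model('top');s=robot.camera_model('side')
a=robot.capture('top');b=robot.capture('side');o=robot.get_obs();print(o['time_s'],o['eef_pos'],o['force'])
k=(a.max(2)<45).astype(np.uint8);n,l,st,ce=cv2.connectedComponentsWithStats(k)
for i in range(1,n):
    if 40<st[i,4]<400 and 140<ce[i][0]<260 and 160<ce[i][1]<230:print(st[i],ce[i].round(1),onz(m,*ce[i],111).round(1))
x=cv2.resize(a[140:240,130:280,::-1],None,fx=2.6,fy=2.6);y=cv2.resize(b[170:300,205:355,::-1],None,fx=2.6,fy=2.6)
cv2.imwrite('pics/j.png',cv2.vconcat([x,y])[:600])
E
```

```text
15.525 [505.91858383 155.78909951 126.20444284] [0.38707522 0.2880795  0.07529955]
[192 179  12  13 119] [197.3 184.6] [575.5 169.4 111. ]
[145 188  13  12 122] [150.8 193.4] [556.8 273.5 111. ]
```

View pics/j.png

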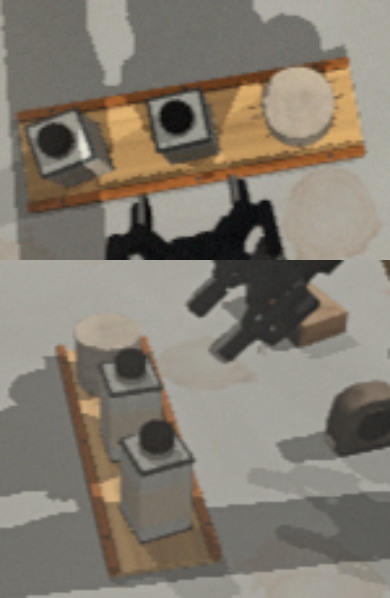

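The tin stands cap up at (177,118) in the upper panel, about (575.5, 169.4) mm and within roughly 1 mm of mid-gap. Both neighbours are where they were, and the gripper is clear.

```bash
python3 -c "
from station import robot;print(robot.hand_in())"
```

```text
the job is handed in; nothing more can be done
None
```

The fallen oil tin now stands cap up, about 1 mm from mid-gap in the lane; the other oil tin and the nail tin were left where they stood, and the job was handed in at about 15.5 s.

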